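# Square up a leaning frame stud with the assembly square and hold it

## Robot

A 6-joint arm with a two-finger parallel gripper is mounted at the origin on a cart in front of the work surface, level with it; the furniture and walls round the work are solid. World frame = base frame: x ahead of the robot, y to its left, z up, the work surface at z = 0. Lengths are in m, angles in degrees, forces in N, time in s.
With the tool pointing down it reaches from about 0.375 to 0.9 m from the base axis. Payload 3.1 kg.
Tool frame: the origin (TCP) lies midway between the tips of the shut fingers; the grasp point (between the pads) lies 19 mm behind it; z points along the fingers, y is the line along which they close (so a half turn about z gives the same grasp; the last joint's range is limited). The gripper opens to 87 mm and grips with 3 to 60 N. Pads are 19 mm wide; open, the fingers measure 117 mm over their backs; the gripper's body (75 mm by 190 mm) begins 51 mm behind the grasp point.
Start: joints at [-81.618, 30.224, 82.088, -0, 67.689, -10.227], TCP at [0.199, -0.592, 0.223] pointing down, gripper open.
Joint ranges: [-176.69, 176.69], [-43.24, 126.21], [12.49, 139.97], [-82, 262], [0, 151.66], [-163.58, 163.58]. Speed limits (degrees/s): [159.86, 159.86, 180, 180, 180, 180].

## Interface

Orientations are given as a 3x3 rotation matrix whose columns are the frame's x, y, z axes.
In Python, from rig import bot, ticket, capture gives the robot as it stands (bot), with the cameras as plain functions and the job (ticket).
- The arm moves only by the tool pendant, called after "Request:" in YAML: its name, and indented under it one key for each argument. Schema: {"type":"object","properties":{"steps":{"type":"array","items":{"type":"number"},"minItems":7,"maxItems":140},"only":{"type":"string"},"quiet":{"type":"boolean"},"lines":{"type":"string"}},"required":["steps"],"additionalProperties":false}. steps is one flat list of numbers that holds 1 to 20 rows one after another, with no inner brackets; each row has 7 numbers: dx, dy, dz in fractions of the full range, 1 being 0.5 m, then a rotation vector rx, ry, rz in shares of 120 degrees (1.0 is 120 degrees), then the opening from 0.0 (shut) to 1.0 (fully open); each row is the pose to reach, as a shift and turn from the pose commanded when the call began, along the tool's axes at that moment; what a row does not reach only later rows make up. A row lasts 1/10 s, in which the tool goes at most 0.05 m and 8.59 degrees, less where a joint would pass 70% of its speed; a pose out of reach is approached as far as the arm can. The fingers move at their own pace and stop on an object; the grip force is fixed at half the most. Time passes only in rows, so rows that do not move let the fingers close. The tool returns the time, the measured TCP pose, the force, the opening and the grip force at its end. only (a regular expression) keeps the lines of the reply that match it, lines (a string "A,B") keeps lines A to B, and quiet returns only ok. A shift or turn number past 1, either way, is cut back to 1. Input that does not fit is refused with a message, and nothing moves.
- bot.read_state(): the state, without advancing time (a new reading comes with each control period).
- capture(name): name is "scene" or "top" or "wrist"; returns a dict with "color" (480x640x3 uint8, red, green, blue), "K" (3x3 intrinsics, pixels), "view" (4x4, takes a point from world to camera coordinates); the wrist camera has in their place "mount" (4x4, takes a point from camera to tool coordinates, whose origin is the TCP and whose axes are the flange's). Camera axes: x right, y up, looking along -z (the intrinsics and any distortion apply to the point x, -y, -z); pixel columns grow to the right and rows downward; lengths in m; the calibration is good to about 2 mm. A picture is of the moment at which its call begins: read the wrist's pose just before it. There is no depth.
- ticket.hand_in(): hands the job in; it is judged then, once.
The state is a dict: "time_s": time; "joint_positions": joint angles; "qvel": joint speeds; "tau": joint torques, N m; "position": TCP position; "tcp_rot": TCP orientation; "force": force on the tool from outside, world axes, zero at the start; "moment": the same for the moment, N m; "opening": opening from 0.0 (shut) to 1.0 (fully open); "grasp_force": force on a finger pad.
Only numpy, scipy, OpenCV 4.12 (cv2) and the standard library are available. Lean on these libraries where they do the work, as an engineer would, in place of code of your own. Each camera call takes 0.05 s, during which the arm holds its last target. There are 200 camera calls.

## Task

The stud of the pine frame corner leans inward on its single screw. Lift the plywood assembly square by its wooden handle, lay it flat on the bench inside the corner and press it home so that its two outer edges lie flush against the plate and the stud and the stud is swung square to the plate. Finish while still holding the square pressed there, because the stud springs back when let go; leave the other things on the bench where they are.

Things in the scene. Friction and masses are not known exactly. Their poses are not given: they have to be found in the camera images.
- frame: Corner of a frame of pale pine rails, 36 mm wide, 28 mm high, lying on the bench. Origin at the INNER corner on the bench; z up. The fixed plate is on the +x side: inner face x = 0, from y = +36 to -185 mm. The stud, when square, has its inner face at y = 0, lies at y = 0..36 mm and runs to x = -213 mm. The square goes into the open corner x < 0, y < 0.
- plate: fixed rail of the frame, lying at the back from left to right, two screw heads on top, cannot move; same origin and axes as frame
- stud (a joint): angle (rad) of the stud about its one upright screw at x = y = +18 mm of frame. 0 = square to the plate; positive = free end leans into the open corner (to -y of frame); it can go past square to -0.06. Stiff: friction 0.2 N m, springs towards 0.11 rad with 4 N m per rad; takes about 4 N at the end of the square's leg to swing square; let go, it springs back to about 0.06.
- stud_end (a point): free end of the stud, the rail on the left that runs towards the robot: the end of its inner face, at its top edge (28 mm high)
- square: loose assembly square, 0.22 kg: L of 15 mm plywood, two legs 34 mm wide, a diagonal brace with an upright handle. Origin on its underside below the middle of the handle; z up. Outer edges: plane x = +52 mm (to the plate; from y = -78 to +40 mm) and plane y = +52 mm (to the stud; from x = -78 to +40 mm). Seated, its axes are parallel to frame's and its origin is at x = y = -52 mm there.
- square_handle (a point): middle of the top of the beech handle, 51 mm above the square's underside. The handle is a bar 20 mm thick, 88 mm long, standing from 15 to 51 mm above the underside; its length runs along (-1, +1) of square's x, y, so grip it across (+1, +1)
- square_tip (a point): where the two outer edges of the square would meet (tip of the right angle, notched away), on its underside
- plate_edge_near (a point): on the edge that goes against the plate, at its end next to the tip, half-way up the plywood
- plate_edge_far (a point): on the edge that goes against the plate, at the end of the leg
- stud_edge_near (a point): on the edge that goes against the stud, at its end next to the tip
- stud_edge_far (a point): on the edge that goes against the stud, at the end of the leg
- screwdriver: bystander: amber-handled screwdriver, 181 mm long, 25 mm thick, lying
- offcut: bystander: wood block 40 x 70 x 28 mm
- pencil: bystander: green pencil 112 mm long, 7 mm thick
- chip: bystander: small wood block 22 x 40 x 12 mm

How it is judged (in metres and radians):
On the way:
1. the square is lifted clear of the bench, held by the gripper (height (world z) of square above 0.025 m and contact force between the fingers and square above 2 N), for 0.2 s.
At the end, for the whole second after the job is handed in: Gripper still holds the square (over 3 N), flat on the bench (under 4 mm up, 0.04 rad tilt), at rest, within 0.02 rad of the plate; both outer edges within 3 mm of the square lines of plate and stud; it presses on each with over 1 N; stud within 0.015 rad of square (contact force between the fingers and square above 3 N and contact force between square and plate above 1 N and contact force between square and stud above 1 N and value of joint stud between -0.015 and 0.015 rad and angle between the x axis of square and the x axis of frame, either way round below 0.02 rad and height (world z) of square below 0.004 m and angle between square's own z axis and vertical below 0.04 rad and x of each of plate_edge_near, plate_edge_far in the frame of frame above -0.003 m and y of each of stud_edge_near, stud_edge_far in the frame of frame above -0.003 m and linear speed of square below 0.02 m/s); the arm keeps its last pose, push and grip.
It fails at once if another thing on the bench is moved by more than 30 mm (distance of any of screwdriver, offcut, pencil, chip from where it was at the start of the episode above 0.03 m).
It also fails if it takes over 48 s, if anything falls off the work surface, if the arm or the gripper's body presses on something with over 40 N, if the wrist force passes 120 N, or if a joint passes its speed limit or range.

## Working session

There is one attempt and no reset: what is moved stays moved. The work goes in short steps, Python scripts to look and compute and a tool call to move; the robot and the scene stay as the last step left them, time stands still between calls to the robot, and variables do not carry over. Pictures are saved under pics/ and viewed, at most 10 in all, crops included, and the job is handed in when it is done.

```bash
ls; mkdir -p pics; python3 - <<'E'
from rig import bot, ticket, capture
import cv2,numpy as np,pickle
d={}
for n in("scene","top"):
    c=capture(n);d[n]=c;cv2.imwrite(f"pics/{n}0.png",c["color"][:,:,::-1]);print(n,c["K"],c["view"],c.keys())
pickle.dump(d,open("c0.pkl","wb"))
s=bot.read_state();print(s["position"],s["tcp_rot"],s["force"],s["time_s"])
E
```

```text
pics
rig.py
scene [[478.43557236   0.         321.70470479]
 [  0.         478.43557236 240.54126583]
 [  0.           0.           1.        ]] [[-0.68044715 -0.73252772  0.01986997  0.42970095]
 [ 0.33482161 -0.28666873  0.89761658 -0.25169837]
 [-0.65183293  0.61743354  0.44032903 -0.74236776]
 [ 0.          0.          0.          1.        ]] dict_keys(['color', 'K', 'view'])
top [[449.4834562    0.         314.15303137]
 [  0.         449.4834562  245.42850819]
 [  0.           0.           1.        ]] [[-4.78829587e-03 -9.99986853e-01 -1.83443828e-03  2.51690598e-02]
 [ 9.83083426e-01 -5.04322589e-03  1.83088897e-01 -5.84056197e-01]
 [-1.83095741e-01 -9.26722055e-04  9.83094650e-01 -1.02708116e+00]
 [ 0.00000000e+00  0.00000000e+00  0.00000000e+00  1.00000000e+00]] dict_keys(['color', 'K', 'view'])
[ 0.19938236 -0.59162221  0.22164739] [[ 9.47711807e-01  3.19127324e-01 -2.86465035e-04]
 [ 3.19127238e-01 -9.47709747e-01  2.01045801e-03]
 [ 3.70106379e-04 -1.99675359e-03 -9.99997938e-01]] [ 0.14697334  0.27568015 -0.62144226] 0.1
```

View pics/top0.png

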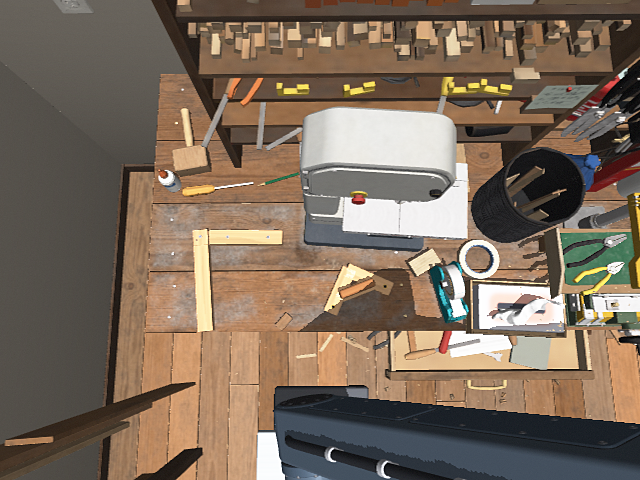

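View pics/scene0.png

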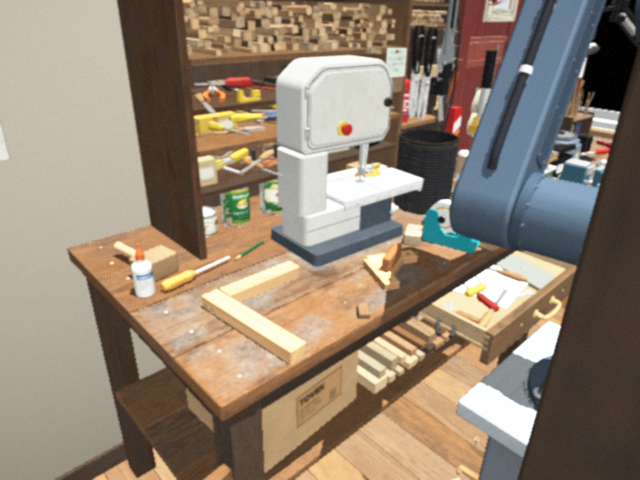

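The top view shows the frame's inner corner near (209,245), the stud running down to (205,331) and the plate running right to (282,237). The square is near (357,288), with its orange handle from (341,296) to (375,283). I'll zoom in on both.

```bash
python3 - <<'E'
import cv2,pickle,numpy as np
d=pickle.load(open("c0.pkl","rb"))
t=d["top"]["color"][:,:,::-1]; s=d["scene"]["color"][:,:,::-1]
a=cv2.resize(t[255:325,310:410],None,fx=4,fy=4,interpolation=2) 
b=cv2.resize(t[220:340,185:295],None,fx=4,fy=4,interpolation=2)
im=np.zeros((480,800,3),np.uint8)
im[:280,:400]=a; im[:480,360+0:800][:, 40:]=cv2.resize(t[220:340,190:290],(400,480),interpolation=2)
c=cv2.resize(s[235:295,350:430],(400,300)); im[280:480,:400]=c[:200]
cv2.imwrite("pics/crop.png",im)
E
```

```text
(no output)
```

View pics/crop.png

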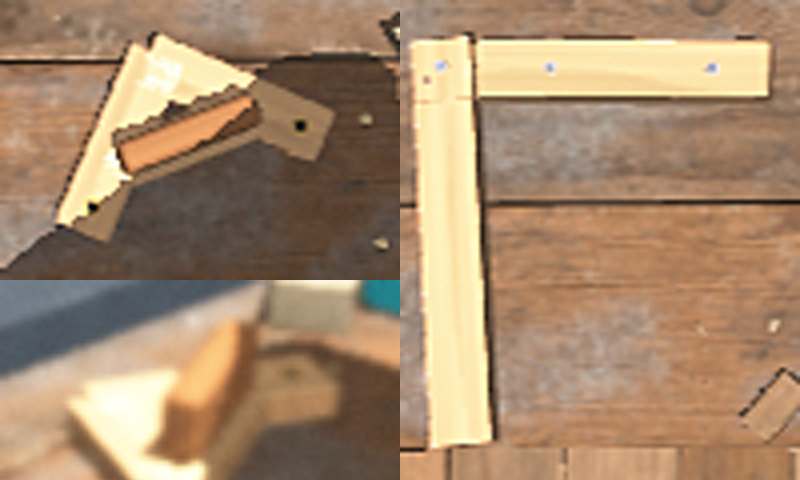

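The crop shows the square's tip pointing up-left, with its plate leg going right and its stud leg going down-left. It is turned about 22° clockwise from the frame. The plate's inner edge is clean, and the stud leans inward.

```bash
cat > h.py <<'E'
import numpy as np,cv2
from rig import bot, ticket, capture
def cast(c,px,z,V=None):
    V=c["view"] if V is None else V
    px=np.atleast_2d(np.array(px,float)); n=len(px); h=np.c_[px,np.ones(n)]@np.linalg.inv(c["K"]).T
    d=(h*[1,-1,-1])@V[:3,:3]; o=-V[:3,:3].T@V[:3,3]
    return (o+d*((z-o[2])/d[:,2])[:,None])[:,:2]
def wrist():
    s=bot.read_state();c=capture("wrist")
    T=np.eye(4);T[:3,:3]=s["tcp_rot"];T[:3,3]=s["position"]
    c["view"]=np.linalg.inv(T@c["mount"]);return s,c
def ang(p,q): return np.degrees(np.arctan2(*(q-p)[::-1]))
E
python3 - <<'E'
import pickle;from h import *
t=pickle.load(open("c0.pkl","rb"))["top"]
A=lambda p:np.array(p)/4+[310,255]-.375
B=lambda p:(np.array(p)-[400,0])/4+[190,220]-.375
pe=cast(t,A([(155,35),(335,105)]),.015);se=cast(t,A([(140,40),(60,222)]),.015)
print("plate edge",pe,ang(*pe)+90,"stud",se,ang(*se)+180-360)
h=cast(t,A([(118,150),(255,95),(125,172),(262,120)]),.051);print("handle",h,h.mean(0),ang(h[0],h[1]),ang(h[2],h[3]))
pl=cast(t,B([(480,97.5),(770,97.5)]),.028);st=cast(t,B([(478,97),(492,440)]),.028)
print("plate",pl,ang(*pl)+90,"stud",st,ang(*st)-180)
s=bot.read_state();print(s["position"],s["tcp_rot"])
E
```

```text
plate edge [[ 0.54582254 -0.06215267]
 [ 0.50186588 -0.1718565 ]] -21.835224751954655 stud [[ 0.54274823 -0.05282114]
 [ 0.43151536 -0.00235054]] -24.40560877794212
handle [[ 0.47205167 -0.03626134]
 [ 0.50428493 -0.11820937]
 [ 0.4590773  -0.04019778]
 [ 0.48938572 -0.1219302 ]] [ 0.48119991 -0.07914967] -68.52840663671229 -69.65396622267282
plate [[0.59391226 0.28007406]
 [0.59299379 0.10124624]] -0.2942710594670075 stud [[0.59423245 0.28131966]
 [0.38627201 0.26507869]] -355.53446765713596
[ 0.19938236 -0.59162221  0.22164739] [[ 9.47711807e-01  3.19127324e-01 -2.86465035e-04]
 [ 3.19127238e-01 -9.47709747e-01  2.01045801e-03]
 [ 3.70106379e-04 -1.99675359e-03 -9.99997938e-01]]
```

Units first: shifts go in shares of 0.5 m and turns go in shares of 120 degrees. So 0.412 m / 0.5 = 0.824, -0.41 m / 0.5 = -0.82, -93 degrees / 120 = -0.775.

Request:
pendant:
  steps: [0.2,-0.2,-0.04,0,0,-0.1667,1,0.4,-0.4,-0.04,0,0,-0.375,1,0.6,-0.6,-0.04,0,0,-0.5833,1,0.8,-0.8,-0.04,0,0,-0.775,1,0.824,-0.82,-0.04,0,0,-0.775,1,0.824,-0.82,-0.04,0,0,-0.775,1,0.824,-0.82,-0.04,0,0,-0.775,1,0.824,-0.82,-0.04,0,0,-0.775,1,0.824,-0.82,-0.04,0,0,-0.775,1,0.824,-0.82,-0.04,0,0,-0.775,1,0.824,-0.82,-0.04,0,0,-0.775,1,0.824,-0.82,-0.04,0,0,-0.775,1,0.824,-0.82,-0.04,0,0,-0.775,1,0.824,-0.82,-0.04,0,0,-0.775,1,0.824,-0.82,-0.04,0,0,-0.775,1,0.824,-0.82,-0.04,0,0,-0.775,1]

```text
time_s: 1.7
position: [0.4587, -0.0734, 0.2424]
tcp_rot: [[-0.366, 0.93, -0.0], [0.93, 0.366, -0.0], [0.0, -0.0, -1.0]]
force: [-0.1, -0.2, -0.1]
opening: 1.0
grasp_force: 0.0
```

```bash
python3 - <<'E'
from h import *
import pickle
s,w=wrist();t=capture("top");sc=capture("scene");pickle.dump((s,w,t,sc),open("c1.pkl","wb"))
print(s["position"],s["tcp_rot"],s["joint_positions"])
im=np.zeros((480,800,3),np.uint8);im[:360,:480]=cv2.resize(w["color"],(480,360));im[:240,480:]=t["color"][130:370,180:500];im[240:,480:]=sc["color"][100:340,200:520]
cv2.imwrite("pics/w1.png",im[:,:,::-1])
E
```

```text
[ 0.45865175 -0.07339542  0.24243199] [[-3.66327681e-01  9.30485807e-01 -4.39993232e-04]
 [ 9.30485908e-01  3.66327674e-01 -9.96890366e-05]
 [ 6.84224637e-05 -4.45926355e-04 -9.99999898e-01]] [-2.29073733e+01  1.62879621e+01  1.02914275e+02 -1.72652932e-02
  6.08187624e+01 -4.43882667e+01]
```

View pics/w1.png

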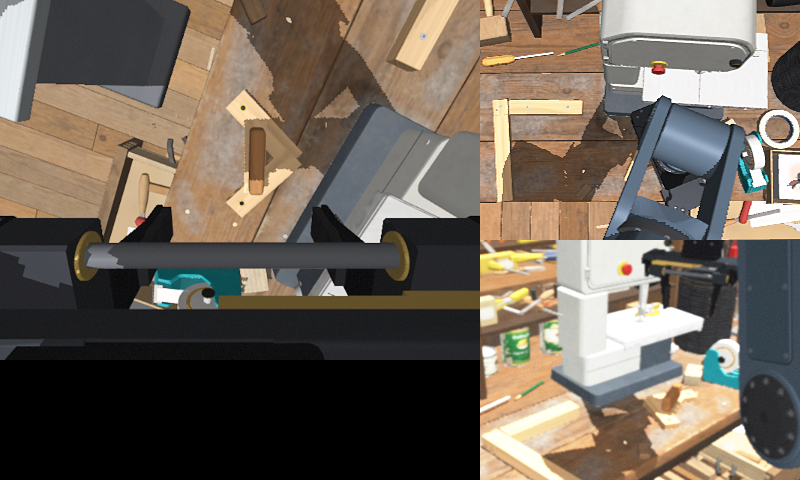

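The wrist view shows the square with its handle near (257,160) and both leg ends clear. The saw base and table are close on the right, near (340,180). I'll zoom in on the wrist view to measure.

```bash
python3 - <<'E'
from h import *
import pickle
s,w,t,sc=pickle.load(open("c1.pkl","rb"))
cv2.imwrite("pics/w2.png",cv2.resize(w["color"][100:300,290:510],(660,600),interpolation=2)[:,:,::-1])
T=pickle.load(open("c0.pkl","rb"))
def tri(a,b):
    P=[np.array(c["K"])@np.diag([1,-1,-1])@c["view"][:3] for c in(T["top"],T["scene"])]
    x=cv2.triangulatePoints(P[0],P[1],np.array(a,float),np.array(b,float))[:,0];return x[:3]/x[3]
print("table right front",tri((468,237),(423,184)),"table left front",tri((343,233),(336,203)))
print(w["mount"])
E
```

```text
table right front [ 0.58855869 -0.32422378  0.12469512] table left front [ 0.60660963 -0.03356004  0.13736271]
[[ 2.85804985e-04  9.57776795e-01  2.87512658e-01  7.98569391e-02]
 [ 9.99999893e-01 -1.69177076e-04 -4.30489140e-04 -5.90856280e-04]
 [-3.63671959e-04  2.87512750e-01 -9.57776741e-01 -1.62123978e-01]
 [ 0.00000000e+00  0.00000000e+00  0.00000000e+00  1.00000000e+00]]
```

View pics/w2.png

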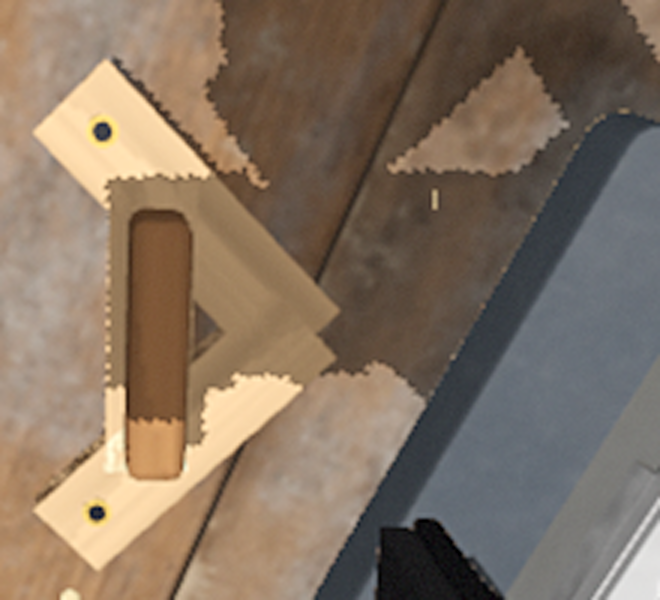

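```bash
python3 - <<'E'
from h import *
import pickle
s,w,t,sc=pickle.load(open("c1.pkl","rb"))
A=lambda p:np.array(p)/3+[290,100]-.33
se=cast(w,A([(340,308),(112,60)]),.015);pe=cast(w,A([(335,355),(100,570)]),.015)
h=cast(w,A([(130,212),(191,214),(126,477),(185,477)]),.051)
print("stud edge",se,ang(*se)-180,np.linalg.norm(se[1]-se[0]));print("plate edge",pe,ang(*pe)+90,np.linalg.norm(pe[1]-pe[0]))
print(h,h.mean(0),ang(h[0],h[2]),ang(h[1],h[3]),np.linalg.norm(h[0]-h[1]),np.linalg.norm(h[0]-h[2]))
a=np.radians((ang(*se)-180+ang(*pe)+90)/2);u=np.array([np.cos(a),np.sin(a)]);v=np.array([-u[1],u[0]])
# origin from edges
o=u*((pe@u).mean()-.052)+v*((se@v).mean()-.052);print("yaw",np.degrees(a),"origin",o)
R=s["tcp_rot"];p=s["position"]
for c in(o,h.mean(0)):print("tool shift",R.T@(np.r_[c,.02]-p),)
print("toolyaw y",np.degrees(np.arctan2(R[1,1],R[0,1])))
# saw base front edge, z .04
print(cast(w,A([(430,400),(590,130)]),.04),cast(w,A([(380,470),(590,130)]),.0))
E
```

```text
stud edge [[ 0.53881996 -0.04671355]
 [ 0.43397729  0.00125194]] -24.58408069730484 0.11529386776586324
plate edge [[ 0.54435854 -0.06275279]
 [ 0.49759653 -0.1705724 ]] -23.446664637407977 0.117523410174459
[[ 0.45537974 -0.03864355]
 [ 0.47317773 -0.03229285]
 [ 0.48688118 -0.12021716]
 [ 0.50507665 -0.11304703]] [ 0.48012883 -0.07605015] -68.88483703404381 -68.44535675699728 0.018897084992781407 0.0874448065167446
yaw -24.015372667356417 origin [ 0.48150767 -0.07747953]
tool shift [-0.01218818  0.01987018  0.22242232]
tool shift [-0.01035306  0.01911081  0.22242278]
toolyaw y 21.489315151811223
[[ 0.57311894 -0.06115099]
 [ 0.58041664  0.03649898]] [[ 0.5836487  -0.09978492]
 [ 0.59703902  0.04042577]]
```

In the tool's units: 0.2215 m / 0.5 = 0.443, 0.0195 m / 0.5 = 0.039, 0.5 degrees / 120 = 0.0042.

Request:
pendant:
  steps: [-0.023,0.039,0.06,0,0,0.0042,1,-0.023,0.039,0.14,0,0,0.0042,1,-0.023,0.039,0.22,0,0,0.0042,1,-0.023,0.039,0.3,0,0,0.0042,1,-0.023,0.039,0.36,0,0,0.0042,1,-0.023,0.039,0.4,0,0,0.0042,1,-0.023,0.039,0.43,0,0,0.0042,1,-0.023,0.039,0.443,0,0,0.0042,1,-0.023,0.039,0.443,0,0,0.0042,1,-0.023,0.039,0.443,0,0,0.0042,1]

```text
time_s: 2.85
position: [0.4819, -0.0762, 0.0215]
tcp_rot: [[-0.36, 0.933, 0.001], [0.933, 0.36, -0.0], [-0.001, 0.001, -1.0]]
force: [0.5, 1.0, 0.6]
opening: 0.995
grasp_force: 0.0
```

Request:
pendant:
  steps: [0,0,0,0,0,0,0,0,0,0,0,0,0,0,0,0,0,0,0,0,0,0,0,0,0,0,0,0,0,0,0,0,0,0,0,0,0,0,0,0,0,0,0,0,0,0,0,0,0,0,0,0,0,0,0,0,0,0,0,0,0,0,0,0,0,0,0,0,0,0]

```text
time_s: 3.85
position: [0.4813, -0.0757, 0.021]
tcp_rot: [[-0.36, 0.933, -0.0], [0.933, 0.36, 0.0], [0.0, -0.0, -1.0]]
force: [-0.7, -0.8, -0.3]
opening: 0.226
grasp_force: 30.0
```

In the tool's units: 0.248 m / 0.5 = 0.496, 0.134 m / 0.5 = 0.268, -23.7 degrees / 120 = -0.1975.

Request:
pendant:
  steps: [0,0,-0.06,0,0,0,0,0,0,-0.12,0,0,0,0,0,0,-0.16,0,0,0,0,0,0,-0.16,0,0,0,0,0.06,0.02,-0.16,0,0,0,0,0.14,0.06,-0.16,0,0,-0.0333,0,0.22,0.11,-0.16,0,0,-0.075,0,0.3,0.16,-0.16,0,0,-0.1167,0,0.38,0.2,-0.16,0,0,-0.1583,0,0.44,0.24,-0.16,0,0,-0.1833,0,0.48,0.26,-0.16,0,0,-0.1975,0,0.496,0.268,-0.16,0,0,-0.1975,0,0.496,0.268,-0.16,0,0,-0.1975,0,0.496,0.268,-0.16,0,0,-0.1975,0,0.496,0.268,-0.16,0,0,-0.1975,0]

```text
time_s: 5.35
position: [0.5167, 0.2024, 0.1006]
tcp_rot: [[-0.703, 0.711, -0.001], [0.711, 0.703, -0.001], [0.001, -0.001, -1.0]]
force: [0.8, -0.3, -3.1]
opening: 0.227
grasp_force: 30.0
```

```bash
python3 - <<'E'
from h import *
import pickle
s,w=wrist();t=capture("top");pickle.dump((s,w,t),open("c2.pkl","wb"))
print(s["position"],s["tcp_rot"],s["force"],s["grasp_force"])
im=np.zeros((480,800,3),np.uint8);im[:,:640]=w["color"];im[300:,580:]=cv2.resize(t["color"][220:340,185:295],(220,180))
cv2.imwrite("pics/w3.png",im[:,:,::-1])
E
```

```text
[0.51670025 0.20236926 0.10060153] [[-7.03376783e-01  7.10815680e-01 -1.47311028e-03]
 [ 7.10816936e-01  7.03376812e-01 -5.86280342e-04]
 [ 6.19414351e-04 -1.45948772e-03 -9.99998743e-01]] [ 0.81156674 -0.31209121 -3.0769995 ] 29.984400998800993
```

View pics/w3.png

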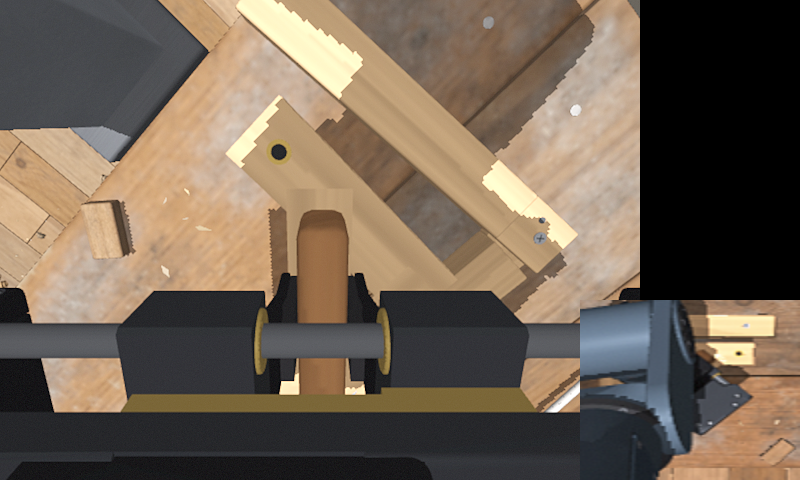

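The wrist view shows the square held straight. Its stud edge runs from (283,97) to (457,275), and there is a clear gap to the stud rail, whose inner edge goes from (240,10) to (500,240).

In the tool's units: 0.0795 m / 0.5 = 0.159, 0.077 m / 0.5 = 0.154.

Request:
pendant:
  steps: [0,0,0.06,0,0,0,0,0,0,0.11,0,0,0,0,0,0,0.14,0,0,0,0,0,0,0.154,0,0,0,0,0,0,0.159,0,0,0,0,0,0,0.159,0,0,0,0,0,0,0.159,0,0,0,0]

```text
time_s: 6.15
position: [0.5179, 0.2038, 0.0224]
tcp_rot: [[-0.705, 0.71, 0.002], [0.71, 0.705, 0.0], [-0.001, 0.002, -1.0]]
force: [0.0, 0.4, -3.7]
opening: 0.226
grasp_force: 30.0
```

```bash
python3 - <<'E'
from h import *
import pickle
s,w,t=pickle.load(open("c2.pkl","rb"))
e=cast(w,[(283,97),(457,275)],.095);print("sq stud edge",e,ang(*e))
s,w=wrist();sc=capture("scene")
print(s["position"],s["tcp_rot"],s["force"])
im=np.zeros((480,800,3),np.uint8);im[:,:640]=w["color"];im[360:,560:]=cv2.resize(sc["color"][230:380,180:480],(240,120))
pickle.dump((s,w,sc),open("c3.pkl","wb"));cv2.imwrite("pics/w4.png",im[:,:,::-1])
E
```

```text
sq stud edge [[0.44273138 0.25366222]
 [0.5566193  0.2534838 ]] -0.08975731250993498
[0.51794833 0.20384005 0.02239258] [[-7.04556497e-01  7.09645478e-01  1.85421222e-03]
 [ 7.09647093e-01  7.04557232e-01  3.32385328e-04]
 [-1.07052288e-03  1.55002055e-03 -9.99998226e-01]] [ 0.00931625  0.35959459 -3.664547  ]
```

View pics/w4.png

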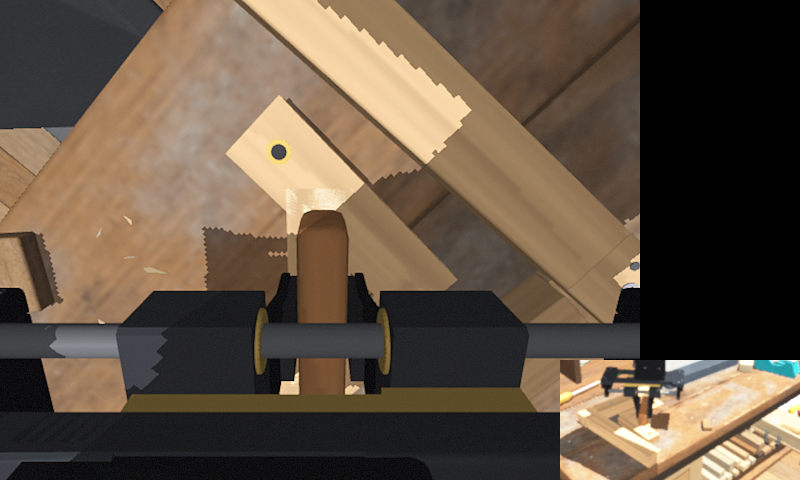

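```bash
python3 - <<'E'
from h import *
import pickle
s,w,sc=pickle.load(open("c3.pkl","rb"))
e=cast(w,[(283,97),(457,277)],.015);print("sq",e,ang(*e))
f=cast(w,[(330,93),(430,165),(520,258),(578,318)],.028);print(f)
g=w["color"].astype(int)
cv2.imwrite("pics/w5.png",cv2.resize(w["color"][60:330,280:640],(800,600),interpolation=2)[:,:,::-1])
E
```

```text
sq [[0.44375125 0.25496581]
 [0.55975636 0.25429674]] -0.3304503891318337
[[0.45700972 0.26930027]
 [0.50570095 0.27860793]
 [0.56485249 0.28009352]
 [0.6080218  0.28115718]]
```

View pics/w5.png

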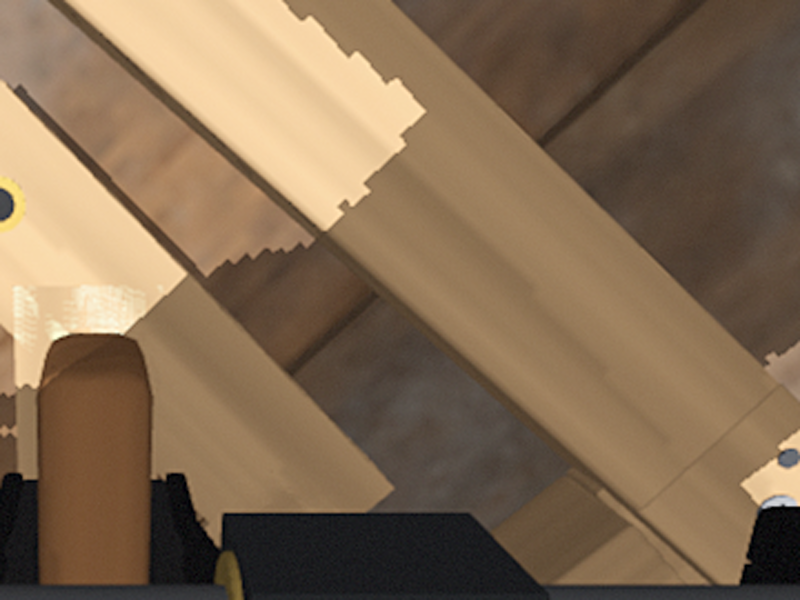

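```bash
python3 - <<'E'
from h import *
import pickle
s,w,sc=pickle.load(open("c3.pkl","rb"))
A=lambda p:np.array(p)/2.222+[280,60]-.28
print("corner bottom",cast(w,A([(572,468)]),0),"top",cast(w,A([(600,487)]),.028))
f=cast(w,A([(55,0),(325,230),(600,490)]),.028);print(f,np.radians(ang(f[0],f[2])))
E
```

```text
corner bottom [[0.59543736 0.28580141]] top [[0.58243824 0.28347   ]]
[[0.44173813 0.27084506]
 [0.50398807 0.27791806]
 [0.58298248 0.28308409]] 0.08643554239023356
```

In the tool's units: 0.021 m / 0.5 = 0.042, 0.01 m / 0.5 = 0.02.

Request:
pendant:
  steps: [-0.006,0.02,0.002,0,0,0,0,-0.014,0.042,0.002,0,0,0,0,-0.014,0.042,0.002,0,0,0,0,-0.014,0.042,0.002,0,0,0,0,-0.014,0.042,0.002,0,0,0,0]

```text
time_s: 6.75
position: [0.5382, 0.214, 0.0211]
tcp_rot: [[-0.705, 0.709, 0.003], [0.709, 0.705, 0.001], [-0.002, 0.002, -1.0]]
force: [1.9, 0.9, -0.3]
opening: 0.232
grasp_force: 30.0
```

In the tool's units: -0.0014 m / 0.5 = -0.0028, 0.0003 m / 0.5 = 0.0006.

Request:
pendant:
  steps: [-0.0028,0.0028,0.0006,0,0,0,0,-0.0028,0.0028,0.0006,0,0,0,0,-0.0028,0.0028,0.0006,0,0,0,0,-0.0028,0.0028,0.0006,0,0,0,0]

```text
time_s: 7.15
position: [0.5381, 0.214, 0.021]
tcp_rot: [[-0.705, 0.709, -0.001], [0.709, 0.705, 0.0], [0.001, -0.0, -1.0]]
force: [-2.5, 2.1, 5.2]
opening: 0.228
grasp_force: 30.0
```

In the tool's units: -0.0014 m / 0.5 = -0.0028.

Request:
pendant:
  steps: [-0.0028,0.0028,0,0,0,0,0,-0.0028,0.0028,0,0,0,0,0,-0.0028,0.0028,0,0,0,0,0,-0.0028,0.0028,0,0,0,0,0]

```text
time_s: 7.55
position: [0.5385, 0.2139, 0.021]
tcp_rot: [[-0.705, 0.709, -0.004], [0.709, 0.705, -0.0], [0.003, -0.003, -1.0]]
force: [-5.2, 2.7, 7.4]
opening: 0.227
grasp_force: 30.0
```

Request:
pendant:
  steps: [-0.004,0.004,-0.0006,0,0,0,0,-0.004,0.004,-0.0006,0,0,0,0,-0.004,0.004,-0.0006,0,0,0,0,-0.004,0.004,-0.0006,0,0,0,0]

```text
time_s: 7.95
position: [0.5394, 0.2138, 0.0211]
tcp_rot: [[-0.704, 0.71, -0.008], [0.71, 0.704, -0.0], [0.005, -0.006, -1.0]]
force: [-8.3, 1.2, 8.4]
opening: 0.223
grasp_force: 30.0
```

In the tool's units: 0.01 m / 0.5 = 0.02, 0.009 m / 0.5 = 0.018.

Request:
pendant:
  steps: [0.006,0.006,0,0,0,0,0,0.012,0.012,0,0,0,0,0,0.018,0.018,0,0,0,0,0,0.02,0.02,0,0,0,0,0,0.02,0.02,0,0,0,0,0,0.02,0.02,0,0,0,0,0]

```text
time_s: 8.55
position: [0.54, 0.2247, 0.0211]
tcp_rot: [[-0.705, 0.709, -0.008], [0.71, 0.705, -0.005], [0.002, -0.009, -1.0]]
force: [-5.3, -9.5, 9.9]
opening: 0.228
grasp_force: 30.1
```

In the tool's units: 0.003 m / 0.5 = 0.006, 0.0015 m / 0.5 = 0.003.

Request:
pendant:
  steps: [0.003,0.003,0,0,0,0,0,0.006,0.006,0,0,0,0,0,0.006,0.006,0,0,0,0,0,0.006,0.006,0,0,0,0,0]

```text
time_s: 8.95
position: [0.54, 0.2284, 0.0212]
tcp_rot: [[-0.705, 0.709, -0.008], [0.709, 0.705, -0.006], [0.002, -0.01, -1.0]]
force: [-6.0, -11.8, 11.2]
opening: 0.225
grasp_force: 30.1
```

```bash
python3 - <<'E'
from h import *
s=bot.read_state();print(s["force"],s["moment"],s["position"])
E
```

```text
[ -5.97501551 -11.79507996  11.21814694] [-1.67935431  0.58521441 -0.34718933] [0.54000271 0.22839068 0.02118296]
```

```bash
python3 - <<'E'
from h import *
import pickle
s,w=wrist();pickle.dump((s,w),open("c4.pkl","wb"))
cv2.imwrite("pics/w6.png",cv2.resize(w["color"][0:300,200:600],(800,600),interpolation=2)[:,:,::-1])
E
```

```text
(no output)
```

View pics/w6.png

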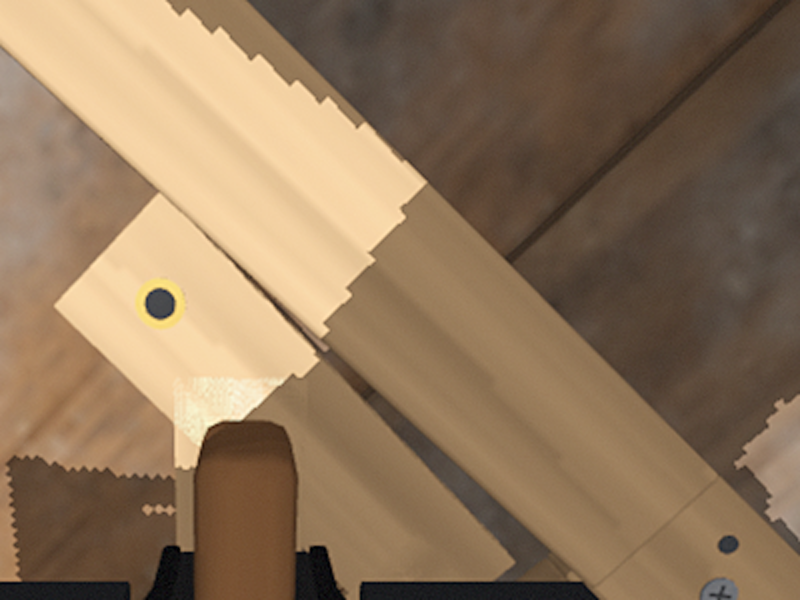

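The view shows the leg's far end touching the leaning stud near (163,192), with a wedge gap still open towards the corner at (515,563).

```bash
python3 - <<'E'
from h import *
import pickle
s,w=pickle.load(open("c4.pkl","rb"))
A=lambda p:np.array(p)/2+[200,0]-.25
f=cast(w,A([(0,45),(325,340),(600,590)]),.028);print("stud",f,ang(f[0],f[2]))
e=cast(w,A([(163,192),(515,563)]),.015);print("sq",e,ang(*e))
E
```

```text
stud [[0.42771511 0.27727672]
 [0.50931309 0.28232867]
 [0.59335229 0.28746899]] 3.5211791430599146
sq [[0.46493011 0.27930496]
 [0.58239796 0.27758228]] -0.8401904906446332
```

In the tool's units: 0.005 m / 0.5 = 0.01, -0.0005 m / 0.5 = -0.001.

Request:
pendant:
  steps: [0.003,0.003,-0.001,0,0,0,0,0.006,0.006,-0.001,0,0,0,0,0.008,0.008,-0.001,0,0,0,0,0.01,0.01,-0.001,0,0,0,0,0.01,0.01,-0.001,0,0,0,0,0.01,0.01,-0.001,0,0,0,0]

```text
time_s: 9.6
position: [0.5397, 0.2351, 0.0213]
tcp_rot: [[-0.706, 0.708, -0.009], [0.709, 0.706, -0.006], [0.002, -0.011, -1.0]]
force: [-5.8, -12.0, 8.8]
opening: 0.227
grasp_force: 30.0
```

```bash
python3 - <<'E'
from h import *
import pickle
s,w=wrist();pickle.dump((s,w),open("c5.pkl","wb"));print(s["position"],s["force"],s["moment"])
cv2.imwrite("pics/w7.png",cv2.resize(w["color"][0:300,200:600],(800,600),interpolation=2)[:,:,::-1])
E
```

```text
[0.5397493  0.23510574 0.02130887] [ -5.80966091 -11.99732058   8.77467769] [-1.75199967  0.53036235 -0.17637968]
```

View pics/w7.png

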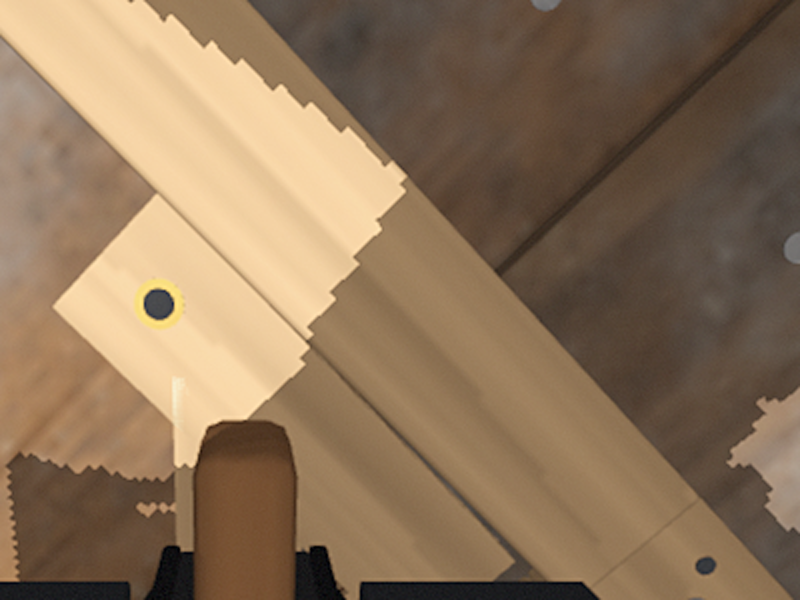

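The gap is now nearly closed. Only a thin wedge of about 1–2 mm remains near (500,545). I'll use numbers only from here.

```bash
cat > m.py <<'E'
from h import *
import sys,pickle
def line(c,p,q,z,r=7):
    # strongest gradient across the guessed line p-q (full-res px), robust fit
    g=cv2.GaussianBlur(cv2.cvtColor(c["color"],cv2.COLOR_RGB2GRAY).astype(np.float32),(0,0),.8)
    p,q=np.array(p,float),np.array(q,float);n=np.array([-(q-p)[1],(q-p)[0]]);n/=np.linalg.norm(n)
    k=np.arange(-r,r+.1,.25);pts=[]
    for t in np.linspace(0,1,60):
        a=p+t*(q-p)+k[:,None]*n
        v=cv2.remap(g,a[:,:1].astype(np.float32),a[:,1:].astype(np.float32),1)[:,0]
        pts.append(a[np.argmax(abs(np.gradient(v)))])
    w=cast(c,pts,z);vx,vy,x,y=cv2.fitLine(w.astype(np.float32),cv2.DIST_HUBER,0,.0005,.01).ravel()
    res=np.median(abs((w-[x,y])@[-vy,vx]))
    return np.degrees(np.arctan(vy/vx)),y+vy/vx*(.46-x),y+vy/vx*(.58-x),res
def report(c,o=0):
    A=lambda p:np.array(p)/2+[200,0]-.25
    print("stud outer ang,y@.46,y@.58,res",line(c,A((410+o,180)),A((680+o,475)),.028))
    print("stud inner",line(c,A((20,60)),A((150,185)),.028,4))
    print("sq inner edge stud leg",line(c,A((60,310)),A((160,410)),.015,4))
    print("sq end vs plate dir",line(c,A((60,298)),A((150,200)),.015,4)[0])
E
python3 - <<'E'
from m import *
s,w=pickle.load(open("c4.pkl","rb"));report(w,20)
s,w=pickle.load(open("c5.pkl","rb"));report(w)
A=lambda p:np.array(p)/2+[200,0]-.25
print("sq outer",e:=cast(w,A([(160,194),(515,563)]),.015),ang(*e));print("stud in",f:=cast(w,A([(0,35),(160,190),(540,575)]),.028),ang(f[0],f[2]))
E
```

```text
stud outer ang,y@.46,y@.58,res (np.float32(3.1660314), np.float32(0.31467), np.float32(0.3213077), np.float64(3.307307488906698e-05))
stud inner (np.float32(2.9461489), np.float32(0.2792496), np.float32(0.28542545), np.float64(6.266164641288564e-05))
sq inner edge stud leg (np.float32(-0.68105197), np.float32(0.24523087), np.float32(0.24380441), np.float64(5.890032574455527e-05))
sq end vs plate dir 89.175476
stud outer ang,y@.46,y@.58,res (np.float32(0.7054805), np.float32(0.3211861), np.float32(0.32266372), np.float64(4.043370717356257e-05))
stud inner (np.float32(0.6721867), np.float32(0.28583393), np.float32(0.28724182), np.float64(3.1970329068303945e-05))
sq inner edge stud leg (np.float32(-0.43578202), np.float32(0.2515299), np.float32(0.2506172), np.float64(6.619180548041756e-05))
sq end vs plate dir 89.59635
sq outer [[0.46442709 0.28519786]
 [0.5821191  0.28433459]] -0.42025666112930954
stud in [[0.42630142 0.28514402]
 [0.46547902 0.28630545]
 [0.58076187 0.2870634 ]] 0.7119405909184647
```

In the tool's units: 0.0015 m / 0.5 = 0.003, 0.0007 m / 0.5 = 0.0014.

```bash
python3 - <<'E'
from m import *
t=pickle.load(open("c0.pkl","rb"))["top"]
B=lambda p:np.array(p)/4+[190,220]-.375
for a,b in(((90,97),(360,97)),((90,40),(360,40))):
    print(line(t,B(a),B(b),.028,2.5)[0])
s,w=pickle.load(open("c2.pkl","rb"))[:2]
E
```

```text
89.7056
89.63308
```

Request:
pendant:
  steps: [0.0014,0.0014,0,0,0,0,0,0.003,0.003,0,0,0,0,0,0.003,0.003,0,0,0,0,0,0.003,0.003,0,0,0,0,0]

```text
time_s: 10.05
position: [0.5397, 0.237, 0.0214]
tcp_rot: [[-0.706, 0.708, -0.009], [0.708, 0.706, -0.007], [0.002, -0.012, -1.0]]
force: [-5.1, -12.6, 8.6]
opening: 0.23
grasp_force: 30.0
```

```bash
python3 - <<'E'
from m import *
s,w=wrist();print(s["position"],s["force"],s["moment"]);report(w,-3)
E
```

```text
[0.53967435 0.23695925 0.02135163] [ -5.13152447 -12.63088506   8.57502985] [-1.91918163  0.49672504 -0.17038415]
stud outer ang,y@.46,y@.58,res (np.float32(0.105995394), np.float32(0.32289055), np.float32(0.32311255), np.float64(4.318904717339615e-05))
stud inner (np.float32(0.03656964), np.float32(0.28766754), np.float32(0.28774413), np.float64(4.289466417290114e-05))
sq inner edge stud leg (np.float32(-0.29935497), np.float32(0.25323606), np.float32(0.25260907), np.float64(6.876367300519256e-05))
sq end vs plate dir 89.58738
```

In the tool's units: 0.002 m / 0.5 = 0.004, 0.001 m / 0.5 = 0.002.

Request:
pendant:
  steps: [-0.0008,0.002,0,0,0,0,0,-0.0016,0.004,0,0,0,0,0,-0.0016,0.004,0,0,0,0,0,-0.0016,0.004,0,0,0,0,0,-0.0016,0.004,0,0,0,0,0]

```text
time_s: 10.6
position: [0.5396, 0.237, 0.0213]
tcp_rot: [[-0.706, 0.708, -0.014], [0.708, 0.706, -0.009], [0.004, -0.016, -1.0]]
force: [-8.4, -13.7, 12.5]
opening: 0.224
grasp_force: 30.1
```

```bash
python3 - <<'E'
from m import *
s,w=wrist();print(s["position"],s["force"],s["moment"]);report(w,-5)
E
```

```text
[0.53960937 0.23699502 0.02129416] [ -8.42665648 -13.73036094  12.54788627] [-2.15363366  0.95815336 -0.13173594]
stud outer ang,y@.46,y@.58,res (np.float32(0.07135381), np.float32(0.32296693), np.float32(0.32311636), np.float64(3.577084539914445e-05))
stud inner (np.float32(-0.015948225), np.float32(0.28767478), np.float32(0.2876414), np.float64(4.9560745502455714e-05))
sq inner edge stud leg (np.float32(-0.3258458), np.float32(0.25327128), np.float32(0.25258884), np.float64(6.796204689748917e-05))
sq end vs plate dir 89.64137
```

In the tool's units: 0.001 m / 0.5 = 0.002, 0.0005 m / 0.5 = 0.001.

Request:
pendant:
  steps: [0.001,0.001,-0.0006,0,0,0,0,0.002,0.002,-0.0006,0,0,0,0,0.002,0.002,-0.0006,0,0,0,0,0.002,0.002,-0.0006,0,0,0,0,0.002,0.002,-0.0006,0,0,0,0,0.002,0.002,-0.0006,0,0,0,0,0.002,0.002,-0.0006,0,0,0,0,0.002,0.002,-0.0006,0,0,0,0]

```text
time_s: 11.45
position: [0.5398, 0.2383, 0.0214]
tcp_rot: [[-0.706, 0.708, -0.014], [0.708, 0.706, -0.009], [0.003, -0.016, -1.0]]
force: [-7.4, -15.2, 10.8]
opening: 0.225
grasp_force: 30.1
```

```bash
python3 - <<'E'
from m import *
s,w=wrist();print(s["position"],s["force"],s["moment"]);report(w,-5)
E
```

```text
[0.53979827 0.23825587 0.02138323] [ -7.44996294 -15.24167653  10.79374525] [-2.24791407  0.85958204 -0.23038241]
stud outer ang,y@.46,y@.58,res (np.float32(-0.5075405), np.float32(0.32444838), np.float32(0.32338536), np.float64(6.370426508120857e-05))
stud inner (np.float32(-0.2790459), np.float32(0.28915164), np.float32(0.28856722), np.float64(5.413471904938076e-05))
sq inner edge stud leg (np.float32(-0.38938817), np.float32(0.25459108), np.float32(0.2537755), np.float64(5.1317038288727654e-05))
sq end vs plate dir 89.29406
```

The square lies flush: the stud, the square and the plate now agree within about 0.2°, and it presses firmly on both.

```bash
python3 -c "
from rig import bot, ticket, capture
print(ticket.hand_in())"
```

```text
the job is handed in; nothing more can be done
None
```

I handed the job in at about 11.5 s with the square still gripped and pressed into the corner; no verdict came back. By my last camera measurement, the plate, stud and square agreed within about 0.2°, with about 7 N against the plate side and 15 N against the stud side at the wrist. I didn't re-measure the other things on the bench, but nothing was moved near them.

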